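# Load the drill's sloping feed rail

### The arm

A 6-joint arm with a two-finger parallel gripper is mounted at the origin on the work surface. World frame = base frame: x ahead of the robot, y to its left, z up, the work surface at z = 0. Lengths are in mm, angles in rad, forces in N, time in s.
With the tool pointing down it reaches from about 425 to 950 mm from the base axis. Payload 14.7 kg.
Tool frame: the origin (TCP) lies at the very end of the fingers, on their centre line; the grasp point (between the pads) lies 19 mm behind it; x points along the fingers, y is the direction in which the jaws open and shut, and the axes are right-handed (so a half turn about x gives the same grasp; the last joint's range is limited). The gripper opens to 85 mm and grips with 20 to 120 N. Pads are 22 mm wide; open, the fingers measure 114 mm over their backs; the gripper's body (76 mm by 85 mm) begins 54 mm behind the grasp point. The pads swing forward as they close: fully open they stand 13 mm farther back than shut.
Start: joints at [1.216, 0.48, 1.596, -0, 1.065, -0.047], TCP at [196.901, 619.453, 231.297] pointing down, gripper open.
Joint ranges: [-2.75, 2.75], [-0.82, 2.05], [0.23, 2.67], [-1.56, 4.7], [0.09, 2.69], [-2.92, 2.92]. Speed limits (rad/s): [1.89, 1.89, 2.39, 3.01, 3.01, 3.01].

### API

Orientations are given as a unit quaternion [x, y, z, w].
In Python, from workcell import * gives the robot as it stands.
- The arm moves only by the shell command python3 -m handwheel 'ROWS' [FORCE]. ROWS is JSON, a list of rows, each an object with "fingers": the closure, from -1 (fully open) to 1 (shut); "translation": the shift along the world's x, y, z in m, a list of three; "yaw": the turn about the world's z in degrees. A call has exactly 10 rows; each row shifts and turns the commanded pose from where the row before left it; what a row does not reach is not made up. A row lasts 1/8 s, in which the tool goes at most 62.5 mm and 10.7 degrees, less where a joint would pass 70% of its speed; a pose out of reach is approached as far as the arm can. A call is refused whole if a number of a shift passes 0.0625 or a number of a turn 10.7, either way. A call with a gripper value outside its range is refused whole. The fingers move at their own pace and stop on an object; FORCE is the grip in N (left out, the last holds). Time passes only in rows, so rows that do not move let the fingers close, or fill a call up. It gives the time, the measured TCP pose, the force and the opening at its end, in the units of the state.
- state(): the state, without advancing time (a new reading comes with each control period).
- snapshot(name): name is "scene" or "top" or "wrist"; returns the picture (480x640x3 uint8, red, green, blue); there is no depth.
- camera_model(name): a dict with "fx", "fy", "cx", "cy" (pixels), "cam_to_world" (4x4, takes a point from camera to world coordinates). Camera axes: x right, y down, z forward; pixel columns grow to the right and rows downward; lengths in mm; the calibration is good to about 2 mm. A picture is of the moment at which its call begins: read the wrist's pose just before it. camera_model takes no time and is no camera call; for the wrist camera it gives the pose at the moment of the call.
- hand_in(): hands the job in, once; it reports no verdict.
The state is a dict: "time_s": time; "joints": joint angles; "dq": joint speeds; "joint_torque": joint torques, N m; "ee_pos": TCP position; "tcp_rot": TCP orientation; "contact_force": force on the tool from outside, world axes, zero at the start; "ft_torque": the same for the moment, N m; "gripper_width": opening from 0.0 (shut) to 1.0 (fully open).
Only numpy, scipy, OpenCV 4.12 (cv2) and the standard library are available. Lean on these libraries where they do the work, as an engineer would, in place of code of your own. Each camera call takes 0.05 s, during which the arm holds its last target.

### The job

Load the two loose slide shoes into the sloping feed rail, narrow nose first (downhill) and the right way up like the one already in it: lay each in the open tray at the rail's upper end, then push it down under the lips until it is fully home, so that the three sit nose to tail in a closed row against the end stop. Let go of both and leave the other things on the bench where they are.

Things in the scene. Friction and masses are not known exactly. Their poses are not given: they have to be found in the camera images.
- shoe_a: loose bare aluminium slide shoe, 80 long, 44 wide, 56 high, about 0.22 kg, lying on its underside. Foot 16 thick: tail part (x -40 to 15) 44 wide, nose part (x 15 to 40) 30 wide. On the tail stands a lug to grip by, 28 long (x -40 to -12), 22 wide (y -11 to 11), its top 56 above the underside. Origin: centre of the underside; +x towards the nose, z up.
- shoe_b: identical twin of shoe_a, same axes.
- shoe_a_nose (a point): middle of shoe_a's nose end at its underside: 40 mm along +x from its origin.
- shoe_b_nose (a point): the same point on shoe_b.
- shoe_in: the same kind of shoe, already in the rail, nose downhill, hard against the stop and stuck fast (its origin is 40 mm uphill of the stop); leave it. Same axes as shoe_a.
- rail: fixed dark steel C-channel on a blue stand, 350 long, sloping 15 degrees; where it stands and points varies. Origin: middle of the floor's top face at the inner face of the end stop (low end, 40 above the bench). +x uphill along the floor, y across, z square to the floor, up. A full row has shoe origins at x 40 (already in), 120 and 200, noses to -x. Shoes do not slide down by themselves.
- rail_stop (a point): the rail's origin, at the end stop. From here to x 235 the channel is 51 wide between walls 24 high.
- rail_mouth (a point): on the floor at x 225, where the lips end. From x 0 to 225 two inward lips, underside 19 and top 24 above the floor, hold the shoes' feet down; the lugs stick up through the 32 wide slot between them. From x 225 to 241 the lips' ends are bent up, their top reaching 28 above the floor.
- rail_tray (a point): middle of the open loading tray, on its floor, at x 295. The tray (x 270 to 350) is 62 wide between walls 16 high and open above and at its upper end; from x 270 to 235 its walls narrow to the 51 wide channel.
- flat_file: flat file with wooden handle, about 190 x 22 x 16, lying between the shoes; bystander, leave it.
- hammer: hammer lying on the right; bystander.
- wrench: steel wrench beyond the rail; bystander.
- screwdriver: screwdriver beyond the rail; bystander.
- tin: white painted tin cup, 72 wide, 85 high, on the left; bystander.
- oil: oil bottle, 60 wide, 150 high, on the right; bystander.
- offcut: wooden offcut 110 x 50 x 30 at the left; bystander.
Things that resemble listed ones, but are neither listed nor needed, are in the scene too. What is shaped like the shoe_a but black, pink or yellow is not meant.

How it is judged (in metres and radians):
At the end, for the whole second after the job is handed in: One loose shoe has its origin 120 mm (within 12) and the other 200 mm (within 12) uphill of the stop, either way round, each with its nose downhill, within 7 mm of the channel's middle and flat on its floor (origin 4 mm below to 6 mm above the floor), both at rest (((x of shoe_a in the frame of rail between 0.108 and 0.132 m and x of shoe_a_nose in the frame of rail between 0.068 and 0.092 m and y of shoe_a in the frame of rail between -0.007 and 0.007 m and z of shoe_a in the frame of rail between -0.004 and 0.006 m and x of shoe_b in the frame of rail between 0.188 and 0.212 m and x of shoe_b_nose in the frame of rail between 0.148 and 0.172 m and y of shoe_b in the frame of rail between -0.007 and 0.007 m and z of shoe_b in the frame of rail between -0.004 and 0.006 m) or (x of shoe_b in the frame of rail between 0.108 and 0.132 m and x of shoe_b_nose in the frame of rail between 0.068 and 0.092 m and y of shoe_b in the frame of rail between -0.007 and 0.007 m and z of shoe_b in the frame of rail between -0.004 and 0.006 m and x of shoe_a in the frame of rail between 0.188 and 0.212 m and x of shoe_a_nose in the frame of rail between 0.148 and 0.172 m and y of shoe_a in the frame of rail between -0.007 and 0.007 m and z of shoe_a in the frame of rail between -0.004 and 0.006 m)) and linear speed of each of shoe_a, shoe_b below 0.02 m/s); the robot touches nothing.
It fails at once if a bystander on the bench is pushed away (moved more than 40 mm) (distance of any of flat_file, hammer, wrench, screwdriver, tin, oil, offcut from where it was at the start of the episode above 0.04 m).
It also fails if it takes over 59 s, if anything falls off the work surface, if the arm or the gripper's body presses on something with over 40 N, if the wrist force passes 120 N, or if a joint passes its speed limit or range.

## Working session

There is one attempt and no reset: what is moved stays moved. The work goes in short steps, Python scripts to look and compute and a shell command to move; the robot and the scene stay as the last step left them, time stands still between calls to the robot, and variables do not carry over. Pictures are saved under pics/ and viewed, and the job is handed in when it is done.

```bash
mkdir -p pics; ls; python3 - <<'E'
from workcell import *
import cv2
for n in ["scene","top","wrist"]:
    m=camera_model(n); im=snapshot(n); cv2.imwrite(f"pics/{n}0.png",im[:,:,::-1]); print(n,m)
print(state())
E
```

```text
pics
scene {'fx': 486.2810945631631, 'fy': 486.2810945631631, 'cx': 324.6097607317105, 'cy': 242.61916735638715, 'cam_to_world': array([[-7.45932857e-01,  4.37839803e-01, -5.01876957e-01,
         1.12026275e+03],
       [ 6.65872054e-01,  5.06207377e-01, -5.48058846e-01,
         5.90724816e+02],
       [ 1.40918410e-02, -7.43000941e-01, -6.69142004e-01,
         8.09620678e+02],
       [ 0.00000000e+00,  0.00000000e+00,  0.00000000e+00,
         1.00000000e+00]])}
top {'fx': 434.77249178884745, 'fy': 434.77249178884745, 'cx': 319.7694515092213, 'cy': 239.07421349717387, 'cam_to_world': array([[ 7.06440875e-03, -9.94896887e-01,  1.00649279e-01,
         4.67596181e+02],
       [-9.99879922e-01, -8.41615125e-03, -1.30119384e-02,
         3.31403177e+01],
       [ 1.37926166e-02, -1.00545272e-01, -9.94836877e-01,
         1.10291820e+03],
       [ 0.00000000e+00,  0.00000000e+00,  0.00000000e+00,
         1.00000000e+00]])}
wrist {'fx': 422.06948295687755, 'fy': 422.06948295687755, 'cx': 317.7357662943842, 'cy': 233.6649711103709, 'cam_to_world': array([[ 3.03593730e-01,  9.20238954e-
[... 302 characters left out ...]
}
{'time_s': 0.15, 'joints': array([ 1.21639131e+00,  4.80703822e-01,  1.59670845e+00,  3.73519468e-06,
        1.06506152e+00, -4.65717016e-02]), 'dq': array([-1.47483951e-04, -2.27231116e-03, -8.36100655e-04, -2.57292240e-03,
       -3.53902142e-04, -1.84761271e-05]), 'joint_torque': array([ 6.28234666e-04, -9.51157236e+01, -4.30453527e+01, -1.19353690e-04,
        8.37680505e-03, -1.89096500e-04]), 'ee_pos': array([196.80818996, 619.1882407 , 230.81710583]), 'tcp_rot': array([ 0.10810186,  0.69881051, -0.10871198,  0.69868417]), 'contact_force': array([ 0.59523394,  0.51208092, -0.74144194]), 'ft_torque': array([-0.02717844,  0.02563353,  0.00206975]), 'gripper_width': 1.0025163098677023}
```

View pics/scene0.png

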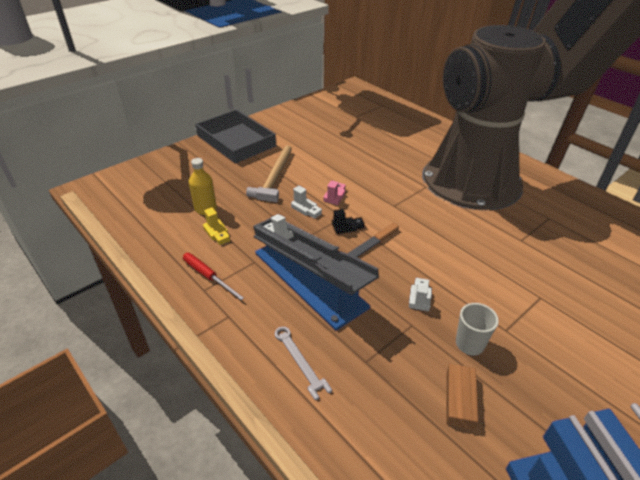

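View pics/top0.png

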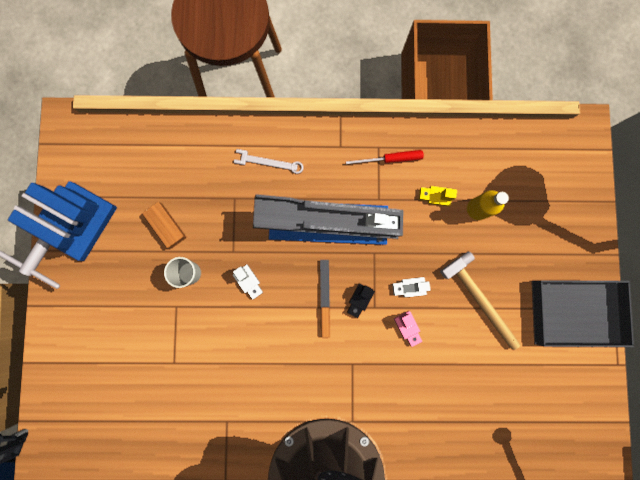

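View pics/wrist0.png

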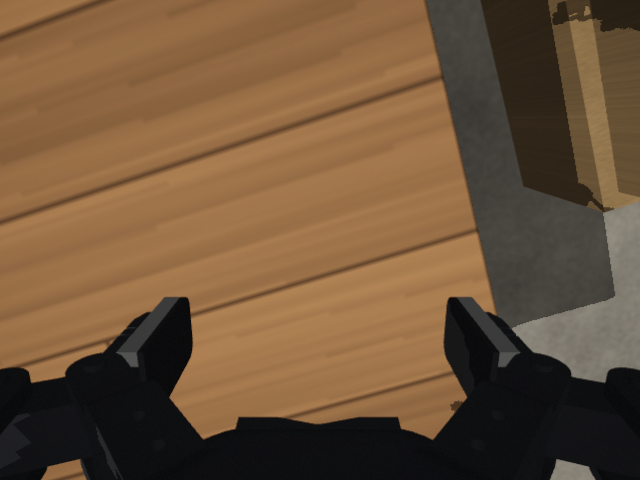

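Candidates shaped like a shoe, in the top view: silver-white (248,282) and (411,287); black (360,300), pink (407,327) and yellow (438,195) are excluded by colour. (385,222) is shoe_in, already in the rail. I'll enlarge these to check.

```bash
python3 - <<'E'
import cv2,numpy as np
t=cv2.imread("pics/top0.png");s=cv2.imread("pics/scene0.png")
f=lambda im,x,y,w,h,W,H:cv2.resize(im[y:y+h,x:x+w],(W,H),interpolation=cv2.INTER_CUBIC)
a=f(t,220,255,60,50,360,300);b=f(t,385,265,60,50,360,300);c=f(s,395,265,60,50,360,300);d=f(s,280,175,60,50,360,300)
cv2.imwrite("pics/crop1.png",np.vstack([np.hstack([a,b]),np.hstack([c,d])]))
cv2.imwrite("pics/crop2.png",f(t,245,185,170,65,800,306))
cv2.imwrite("pics/crop3.png",f(s,245,205,140,120,700,600))
E
```

```text
(no output)
```

View pics/crop1.png

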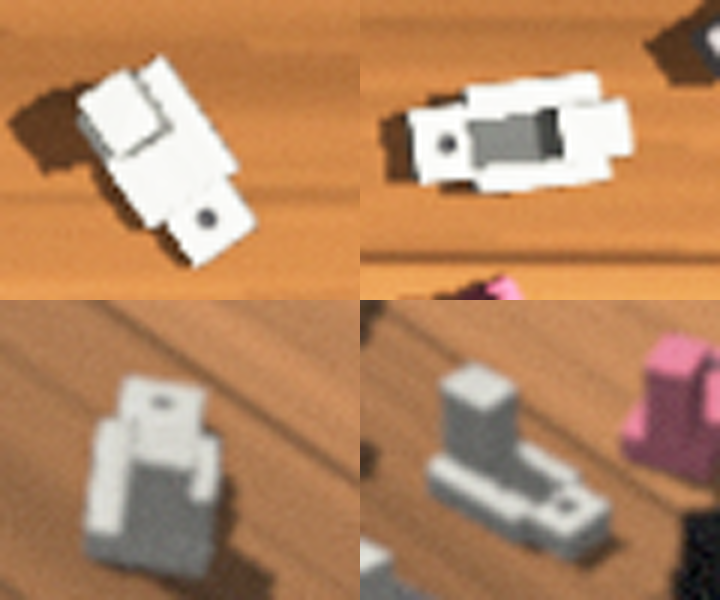

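View pics/crop2.png

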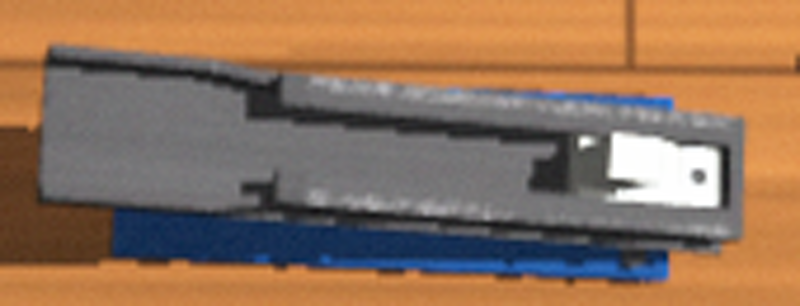

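View pics/crop3.png

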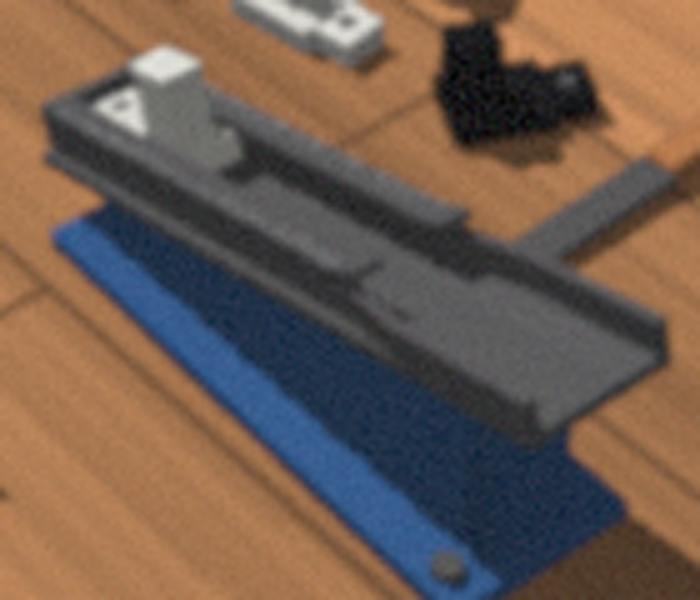

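Top row of the crop shows both silver parts: a tail lug and a nose with a hole, lying on their undersides, so they match the bare aluminium shoes. The rail's low end, with shoe_in, is at the right of the top image (world −y). The tray is at the left (+y), raised. Next I'll get coarse positions by casting rays.

```bash
cat > h.py <<'E'
import numpy as np,cv2
from workcell import *
def ray(m,px,z):
    d=np.array([(px[0]-m["cx"])/m["fx"],(px[1]-m["cy"])/m["fy"],1.0])
    M=m["cam_to_world"]; D=M[:3,:3]@d; O=M[:3,3]
    return O+D*(z-O[2])/D[2]
def proj(m,p):
    M=m["cam_to_world"]; c=M[:3,:3].T@(np.asarray(p)-M[:3,3])
    return np.array([m["fx"]*c[0]/c[2]+m["cx"],m["fy"]*c[1]/c[2]+m["cy"]])
E
python3 - <<'E'
from h import *
m=camera_model("top")
r=lambda o,s,p,z:ray(m,(o[0]+p[0]/s-.4,o[1]+p[1]/s-.4),z)[:2]
A=(220,255)
lug=np.mean([r(A,6,p,56) for p in [(80,103),(125,68),(168,125),(122,157)]],0)
nose=np.mean([r(A,6,p,16) for p in [(257,222),(197,267)]],0)
d=nose-lug;print("A lug",lug,"nose",nose,np.linalg.norm(d),np.degrees(np.arctan2(d[1],d[0])))
B=(385,265)
o=lambda p:(p[0]-360,p[1])
lug=np.mean([r(B,6,o(p),56) for p in [(560,106),(626,98),(633,152),(565,160)]],0)
nose=np.mean([r(B,6,o(p),16) for p in [(408,110),(412,184)]],0)
d=nose-lug;print("B lug",lug,"nose",nose,np.linalg.norm(d),np.degrees(np.arctan2(d[1],d[0])))
s15,c15=np.sin(np.radians(15)),np.cos(np.radians(15))
C=(245,185);k=800/170
up=np.array([r(C,k,p,40+350*s15+16*c15) for p in [(48,47),(38,200)]]);print("rail up",up,up.mean(0))
lo=np.array([r(C,k,p,40+24*c15) for p in [(744,117),(742,240)]]);print("rail lo",lo,lo.mean(0))
d=up.mean(0)-lo.mean(0);print(np.linalg.norm(d),np.degrees(np.arctan2(d[1],d[0])))
E
```

```text
A lug [489.10270799 209.40278796] nose [436.24069018 172.25329498] 64.61019854500799 -144.9018540058123
B lug [ 462.10572057 -231.59435136] nose [ 453.93846696 -164.13390548] 67.9530410715954 96.9030491259909
rail up [[662.92011723 166.26809577]
 [589.79032168 169.35010262]] [626.35521946 167.80909919]
rail lo [[ 646.72216767 -181.23181913]
 [ 582.89443844 -179.42747885]] [ 614.80830306 -180.32964899]
348.33018713387133 88.10033460079754
```

```bash
cat >> h.py <<'E'
from scipy.spatial.transform import Rotation as Ro
def tool():
    s=state(); R=Ro.from_quat(s["tcp_rot"]).as_matrix()
    return s, R, np.degrees(np.arctan2(R[1,1],R[0,1]))
E
python3 - <<'E'
from h import *
s,R,y=tool(); print(R.round(3),"yaw_y",y,np.degrees(s["joints"]))
M=camera_model("wrist")["cam_to_world"]; print("cam in tool",(R.T@(M[:3,3]-s["ee_pos"])).round(1)); print((R.T@M[:3,:3]).round(3))
E
```

```text
[[-0.     0.303  0.953]
 [-0.001  0.953 -0.303]
 [-1.    -0.001 -0.   ]] yaw_y 72.36234771958894 [ 6.96940884e+01  2.75423002e+01  9.14846555e+01  2.14010891e-04
  6.10235302e+01 -2.66836195e+00]
cam in tool [-143.3   -0.3  -66.7]
[[ 0.001 -0.26   0.966]
 [ 1.    -0.    -0.001]
 [ 0.001  0.966  0.26 ]]
```

```bash
python3 -m handwheel '[{"fingers":-1,"translation":[0.0292,-0.041,-0.003],"yaw":-10.6},{"fingers":-1,"translation":[0.0292,-0.041,-0.003],"yaw":-10.6},{"fingers":-1,"translation":[0.0292,-0.041,-0.003],"yaw":-10.6},{"fingers":-1,"translation":[0.0292,-0.041,-0.003],"yaw":-10.6},{"fingers":-1,"translation":[0.0292,-0.041,-0.003],"yaw":-10.6},{"fingers":-1,"translation":[0.0292,-0.041,-0.003],"yaw":-10.6},{"fingers":-1,"translation":[0.0292,-0.041,-0.003],"yaw":-10.6},{"fingers":-1,"translation":[0.0292,-0.041,-0.003],"yaw":-10.6},{"fingers":-1,"translation":[0.0292,-0.041,-0.003],"yaw":-10.6},{"fingers":-1,"translation":[0.0292,-0.041,-0.003],"yaw":-10.6}]' 40
python3 - <<'E'
from h import *
s,R,y=tool(); print(s["ee_pos"],y,s["time_s"])
E
```

```text
time_s: 1.4
ee_pos: [489.7, 208.0, 201.2]
tcp_rot: [0.624, 0.332, -0.624, 0.332]
contact_force: [0.9, 0.5, -0.0]
gripper_width: 0.995
[489.67871625 207.9706576  201.17831139] -33.9872490100424 1.4
```

```bash
python3 -m handwheel '[{"fingers":-1,"translation":[0,0,-0.02],"yaw":-10.5},{"fingers":-1,"translation":[0,0,-0.02],"yaw":-10.5},{"fingers":-1,"translation":[0,0,-0.01],"yaw":0},{"fingers":-1,"translation":[0,0,0],"yaw":0},{"fingers":-1,"translation":[0,0,0],"yaw":0},{"fingers":-1,"translation":[0,0,0],"yaw":0},{"fingers":-1,"translation":[0,0,0],"yaw":0},{"fingers":-1,"translation":[0,0,0],"yaw":0},{"fingers":-1,"translation":[0,0,0],"yaw":0},{"fingers":-1,"translation":[0,0,0],"yaw":0}]'
python3 - <<'E'
from h import *
import json
s,R,y=tool(); print(s["ee_pos"],y,s["time_s"])
m=camera_model("wrist");im=snapshot("wrist");cv2.imwrite("pics/w1.png",im[:,:,::-1]); np.save("w1.npy",m,allow_pickle=True)
E
```

```text
time_s: 2.65
ee_pos: [488.9, 209.5, 151.3]
tcp_rot: [-0.674, -0.215, 0.674, -0.215]
contact_force: [1.0, -0.4, 0.0]
gripper_width: 0.997
[488.87798259 209.45251689 151.29730983] -54.62805909515793 2.65
```

View pics/w1.png

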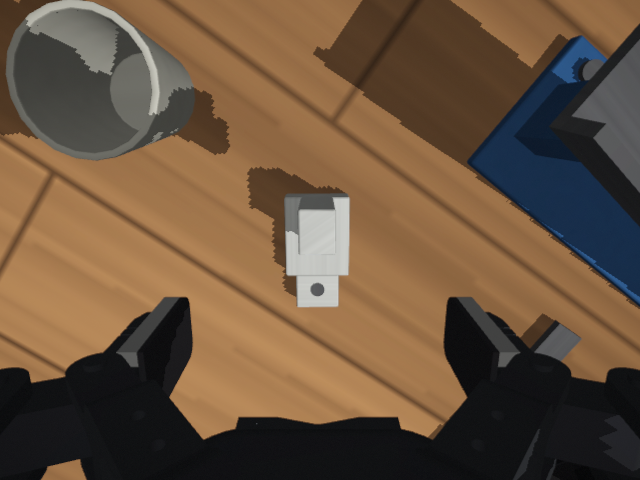

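The wrist view shows shoe A upright and square to the jaws: lug top at about (299–336, 209–255), nose hole (317,289).

```bash
python3 - <<'E'
from h import *
m=np.load("w1.npy",allow_pickle=True).item()
im=cv2.imread("pics/w1.png"); cv2.imwrite("pics/w1c.png",cv2.resize(im[185:315,265:375],None,fx=5,fy=4.6,interpolation=cv2.INTER_CUBIC))
c=np.mean([ray(m,p,56) for p in [(299.5,209),(335.5,209),(336,254.5),(300,255.5)]],0)
n=np.mean([ray(m,p,16) for p in [(297.5,306.5),(338.5,306)]],0)
d=n-c;print(c,n,np.linalg.norm(d[:2]),np.degrees(np.arctan2(d[1],d[0])))
for a,b in [((286,275),(286.,197)),((349,275.),(349.5,197))]:
    p,q=ray(m,a,16),ray(m,b,16);d=p-q;print(np.linalg.norm(d),np.degrees(np.arctan2(d[1],d[0])),p)
E
```

```text
[489.51355655 210.63874263  56.        ] [436.19965609 172.59878773  16.        ] 65.49358862104428 -144.4917958180063
55.434827541762516 -145.7924271605576 [442.65431648 204.71555378  16.        ]
55.4348898863892 -143.90960203113713 [468.22601351 168.62080705  16.        ]
```

View pics/w1c.png

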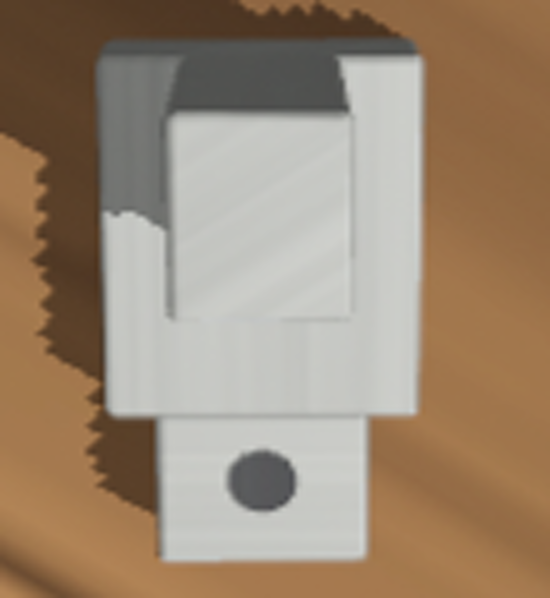

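```bash
python3 -m handwheel '[{"fingers":-1,"translation":[0.0006,0.0012,-0.035],"yaw":0},{"fingers":-1,"translation":[0,0,-0.035],"yaw":0},{"fingers":-1,"translation":[0,0,-0.035],"yaw":0},{"fingers":-1,"translation":[0,0,-0.022],"yaw":0},{"fingers":-1,"translation":[0,0,0],"yaw":0},{"fingers":1,"translation":[0,0,0],"yaw":0},{"fingers":1,"translation":[0,0,0],"yaw":0},{"fingers":1,"translation":[0,0,0],"yaw":0},{"fingers":1,"translation":[0,0,0],"yaw":0},{"fingers":1,"translation":[0,0,0],"yaw":0}]' 30
```

```text
time_s: 3.95
ee_pos: [489.9, 210.8, 25.0]
tcp_rot: [0.674, 0.215, -0.673, 0.215]
contact_force: [-1.3, 0.1, 9.2]
gripper_width: 0.253
```

```bash
python3 - <<'E'
from h import *
s,R,y=tool(); print(s["ee_pos"],y,s["time_s"],s["gripper_width"],s["contact_force"])
# rail estimate; rail origin from lo/up midpoints
c,sn=np.cos(np.radians(15)),np.sin(np.radians(15))
up=np.array([626.36,167.81]);lo=np.array([614.81,-180.33])
u=(up-lo)/np.linalg.norm(up-lo); o=up-u*(350*c-16*sn); print("origin",o,"dir",np.degrees(np.arctan2(u[1],u[0])))
for x in (66,120,200,225,270,295,350): print(x,o+u*x*c,40+x*sn)
E
```

```text
[489.88494313 210.76585071  24.95008325] -54.6414194580826 3.95 0.2531546372649512 [-1.34846444  0.11862369  9.17016339]
origin [ 615.28742992 -165.93931149] dir 88.09983449550046
66 [ 617.40129321 -102.2232624 ] 57.08205697676637
120 [619.13081773 -50.09194951] 71.0582854123025
200 [621.69307626  27.13962514] 91.76380902050414
225 [622.49378206  51.27449222] 98.23428514806716
270 [623.93505248  94.71725296] 109.8811421776806
295 [624.73575828 118.85212004] 116.35161830524362
350 [626.49731102 171.94882761] 130.58666578588225
```

```bash
python3 -m handwheel '[{"fingers":1,"translation":[0,0,0.05],"yaw":0},{"fingers":1,"translation":[0,0,0.06],"yaw":0},{"fingers":1,"translation":[0.01,-0.004,0.06],"yaw":5},{"fingers":1,"translation":[0.024,-0.01,0.04],"yaw":9},{"fingers":1,"translation":[0.025,-0.012,0.03],"yaw":9},{"fingers":1,"translation":[0.025,-0.012,0.01],"yaw":9},{"fingers":1,"translation":[0.025,-0.012,0.01],"yaw":9},{"fingers":1,"translation":[0.02,-0.009,0],"yaw":9},{"fingers":1,"translation":[0.007,-0.003,0],"yaw":2.7},{"fingers":1,"translation":[0,0,0],"yaw":0}]'
python3 - <<'E'
from h import *
s,R,y=tool(); print(s["ee_pos"],y,s["time_s"])
m=camera_model("wrist");im=snapshot("wrist");cv2.imwrite("pics/w2.png",im[:,:,::-1]); np.save("w2.npy",m,allow_pickle=True)
E
```

```text
time_s: 5.2
ee_pos: [625.5, 148.3, 284.0]
tcp_rot: [-0.508, -0.491, 0.509, -0.491]
contact_force: [0.4, 0.5, -2.2]
gripper_width: 0.25
[625.51289531 148.30127789 284.02899652] -1.9912008492128828 5.2
```

View pics/w2.png

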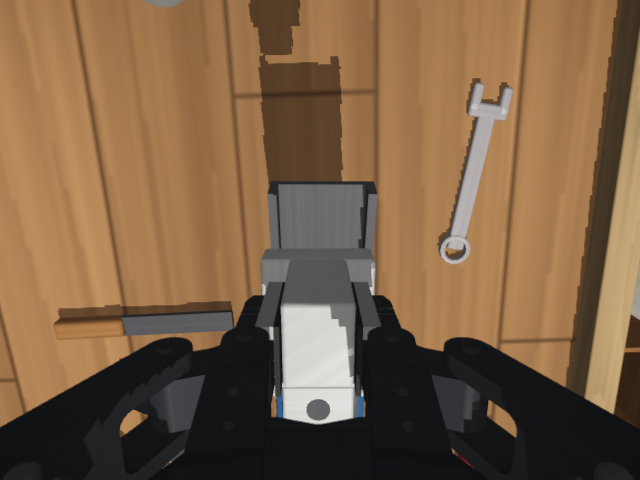

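Shoe A is held level, nose at image bottom (downhill). The tray's upper end is visible, with its top corners at about (269,183) and (376,183). I'll compute the corrected rail centreline.

```bash
python3 - <<'E'
from h import *
m=np.load("w2.npy",allow_pickle=True).item()
im=cv2.imread("pics/w2.png"); cv2.imwrite("pics/w2c.png",cv2.resize(im[170:270,255:390],None,fx=5.9,fy=5.9,interpolation=cv2.INTER_CUBIC))
c,sn=np.cos(np.radians(15)),np.sin(np.radians(15))
z=40+350*sn+16*c
a,b=ray(m,(269,183),z),ray(m,(376.5,183),z);print(a,b,(a+b)/2)
E
```

```text
[592.54673906 174.29563027 146.04147901] [664.36796688 171.75899448 146.04147901] [628.45735297 173.02731238 146.04147901]
```

View pics/w2c.png

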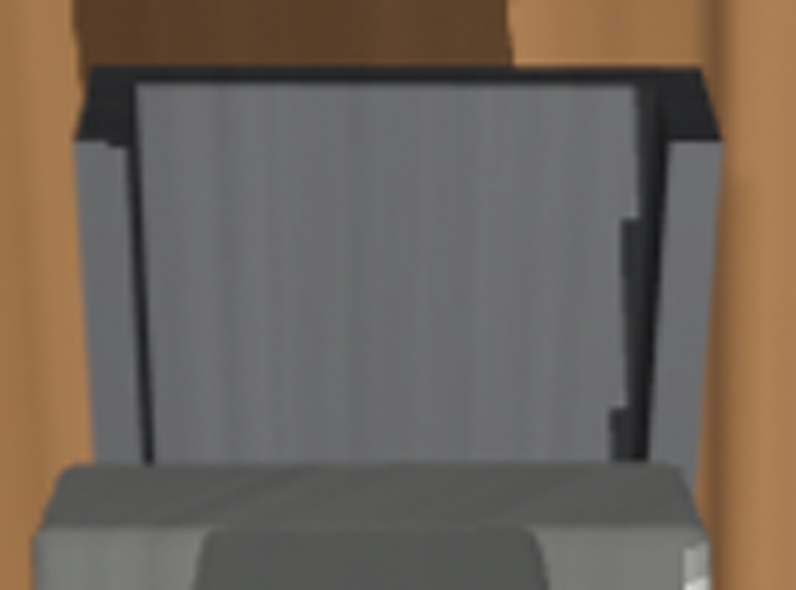

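```bash
python3 - <<'E'
from h import *
m=np.load("w2.npy",allow_pickle=True).item()
c,sn=np.cos(np.radians(15)),np.sin(np.radians(15))
z=40+350*sn+16*c
a,b=ray(m,(268.0,193.7),z),ray(m,(377,193.7),z);print(a,b,(a+b)/2)
a,b=ray(m,(277.9,184),130.6),ray(m,(363.5,184),130.6);print(a,b,(a+b)/2)
a,b=ray(m,(271.2,248),z),ray(m,(372.5,248),z);print(a,b,(a+b)/2)
E
```

```text
[591.40075852 167.10602062 146.04147901] [664.71065092 164.51812163 146.04147901] [628.05570472 165.81207112 146.04147901]
[596.8996681  171.18596972 130.6       ] [657.26733369 169.05395995 130.6       ] [627.0835009  170.11996484 130.6       ]
[591.10256502 128.88470937 146.04147901] [661.62442543 126.40191708 146.04147901] [626.36349523 127.64331322 146.04147901]
```

```bash
python3 -m handwheel '[{"fingers":1,"translation":[0.001,-0.0015,-0.03],"yaw":0},{"fingers":1,"translation":[0,0,-0.03],"yaw":0},{"fingers":1,"translation":[0,0,-0.03],"yaw":0},{"fingers":1,"translation":[0,0,-0.028],"yaw":0},{"fingers":1,"translation":[0,0,-0.006],"yaw":0},{"fingers":1,"translation":[0,0,-0.003],"yaw":0},{"fingers":1,"translation":[0,0,-0.002],"yaw":0},{"fingers":1,"translation":[0,0,-0.002],"yaw":0},{"fingers":1,"translation":[0,0,-0.002],"yaw":0},{"fingers":1,"translation":[0,0,-0.002],"yaw":0}]' 20
```

```text
time_s: 6.5
ee_pos: [627.2, 146.8, 152.1]
tcp_rot: [0.509, 0.491, -0.508, 0.492]
contact_force: [-14.9, -9.1, 45.3]
gripper_width: 0.254
```

```bash
python3 - <<'E'
from h import *
s=state();print(s["contact_force"],s["ft_torque"])
im=snapshot("wrist");cv2.imwrite("pics/w3.png",im[:,:,::-1])
im=snapshot("scene")[:,:,::-1];cv2.imwrite("pics/s3.png",cv2.resize(im[200:340,240:400],None,fx=4.2,fy=4.2,interpolation=cv2.INTER_CUBIC))
E
```

```text
[-14.92172764  -9.08960662  45.25195307] [-1.2198107   2.38239847  0.18180275]
```

View pics/w3.png

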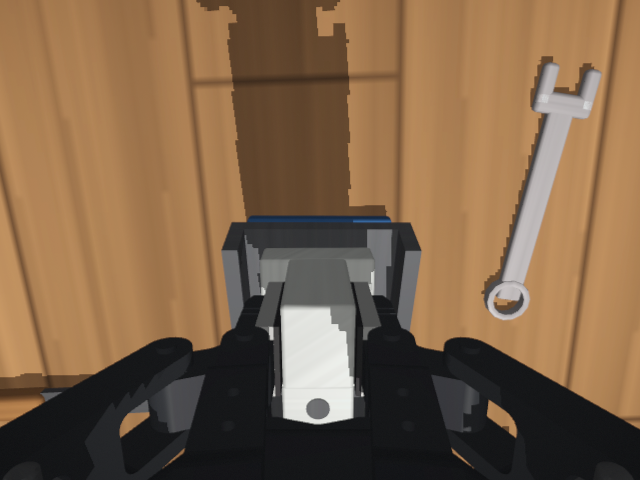

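View pics/s3.png

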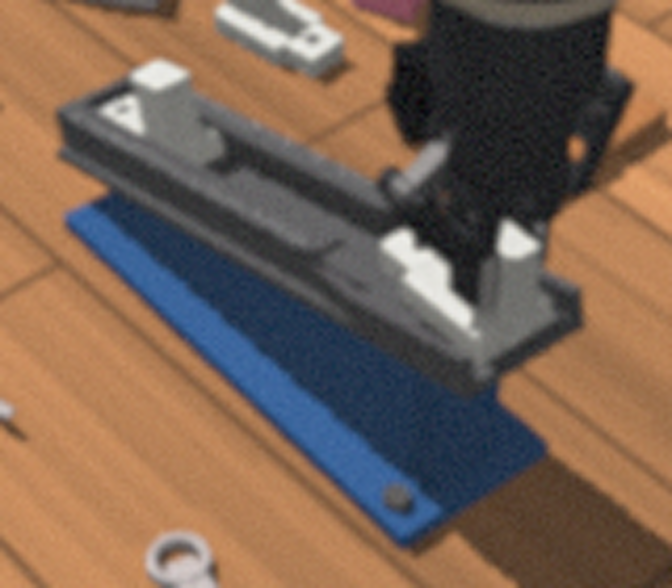

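The shoe sits inside the tray walls with its tail edge on the floor. I'll ease off and release, so the nose tips down.

```bash
python3 -m handwheel '[{"fingers":1,"translation":[0,0,0.002],"yaw":0},{"fingers":1,"translation":[0,0,0.001],"yaw":0},{"fingers":1,"translation":[0,0,0],"yaw":0},{"fingers":-0.2,"translation":[0,0,0],"yaw":0},{"fingers":-0.2,"translation":[0,0,0],"yaw":0},{"fingers":-0.2,"translation":[0,0,0],"yaw":0},{"fingers":-0.2,"translation":[0,0,0.02],"yaw":0},{"fingers":-0.2,"translation":[0,0,0.03],"yaw":0},{"fingers":-0.2,"translation":[0,0.02,0.04],"yaw":0},{"fingers":1,"translation":[0,0.04,0.02],"yaw":0}]'
python3 - <<'E'
from h import *
s,R,y=tool(); print(s["ee_pos"],y,s["time_s"])
m=camera_model("wrist");im=snapshot("wrist");cv2.imwrite("pics/w4.png",im[:,:,::-1]); np.save("w4.npy",m,allow_pickle=True)
im=snapshot("scene")[:,:,::-1];cv2.imwrite("pics/s4.png",cv2.resize(im[200:340,240:400],None,fx=4.2,fy=4.2,interpolation=cv2.INTER_CUBIC))
im=snapshot("top")[:,:,::-1];cv2.imwrite("pics/t4.png",im)
E
```

```text
time_s: 7.85
ee_pos: [627.4, 206.9, 264.7]
tcp_rot: [0.51, 0.491, -0.508, 0.491]
contact_force: [0.3, -1.2, -0.3]
gripper_width: 0.403
[627.35705031 206.90785597 264.67564016] -2.0436454222386042 7.85
```

View pics/w4.png

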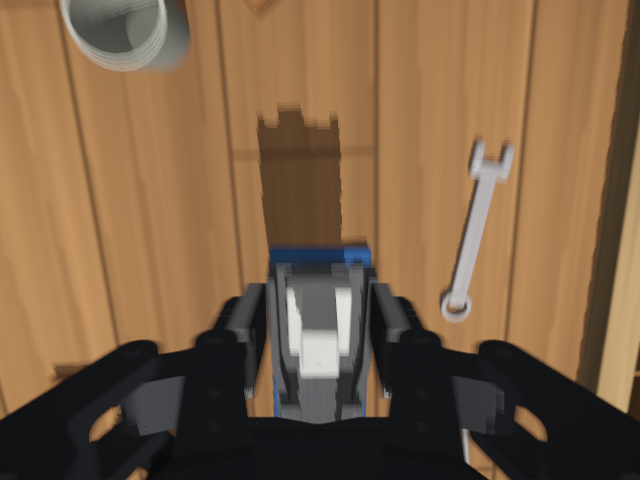

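View pics/s4.png

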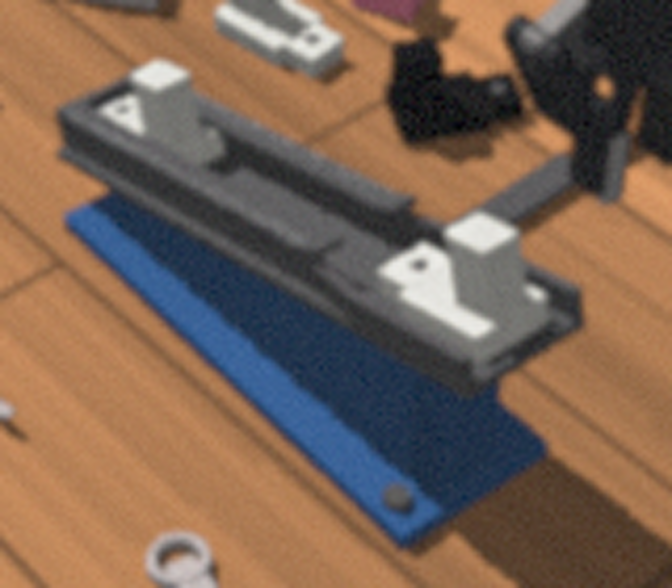

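```bash
python3 -m handwheel '[{"fingers":1,"translation":[0.0003,-0.012,-0.048],"yaw":0},{"fingers":1,"translation":[0.0003,-0.0125,-0.0465],"yaw":0},{"fingers":1,"translation":[-0.0003,-0.01,-0.0027],"yaw":0},{"fingers":1,"translation":[-0.0006,-0.018,-0.0048],"yaw":0},{"fingers":1,"translation":[-0.0006,-0.018,-0.0048],"yaw":0},{"fingers":1,"translation":[-0.0006,-0.018,-0.0048],"yaw":0},{"fingers":1,"translation":[-0.0006,-0.018,-0.0048],"yaw":0},{"fingers":1,"translation":[-0.0006,-0.018,-0.0048],"yaw":0},{"fingers":1,"translation":[-0.0006,-0.018,-0.0048],"yaw":0},{"fingers":1,"translation":[-0.0006,-0.018,-0.0048],"yaw":0}]'
python3 - <<'E'
from h import *
s,R,y=tool(); print(s["ee_pos"],y,s["time_s"],s["contact_force"])
m=camera_model("wrist");im=snapshot("wrist");cv2.imwrite("pics/w5.png",im[:,:,::-1])
im=snapshot("scene")[:,:,::-1];cv2.imwrite("pics/s5.png",cv2.resize(im[200:340,240:400],None,fx=4.2,fy=4.2,interpolation=cv2.INTER_CUBIC))
E
```

```text
time_s: 9.25
ee_pos: [622.5, 45.5, 131.2]
tcp_rot: [-0.508, -0.492, 0.508, -0.491]
contact_force: [0.6, 1.3, 2.3]
gripper_width: 0.0
[622.53329092  45.4621829  131.16052777] -1.9341357437317588 9.25 [0.64929796 1.3075402  2.29110757]
```

View pics/s5.png

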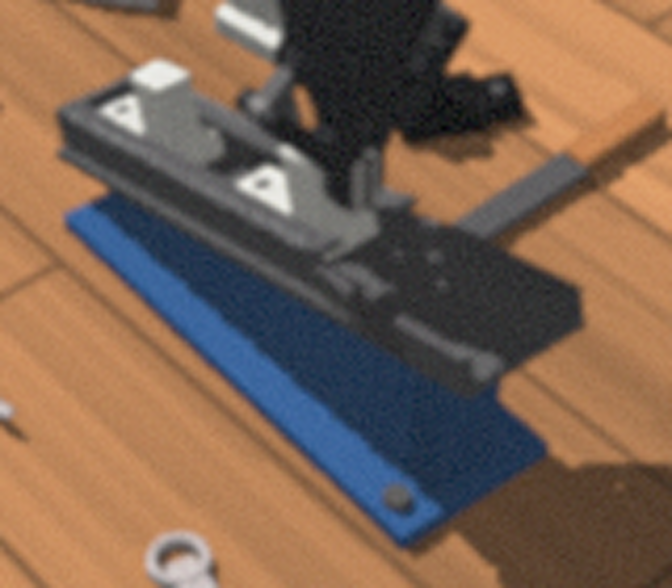

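View pics/w5.png

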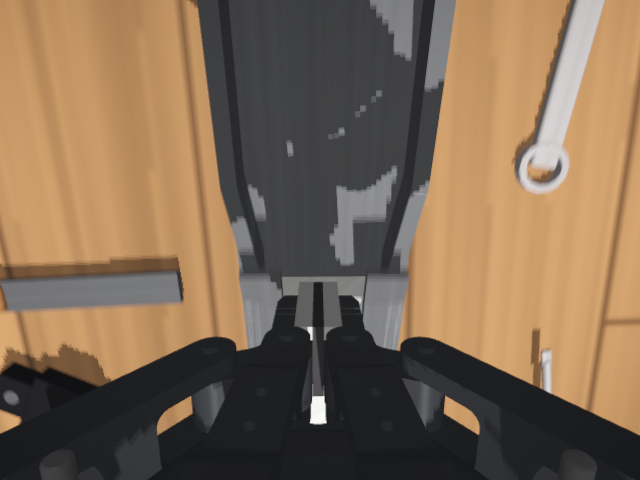

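```bash
python3 -m handwheel '[{"fingers":1,"translation":[-0.0003,-0.01,-0.0017],"yaw":0},{"fingers":1,"translation":[-0.0003,-0.01,-0.0022],"yaw":0},{"fingers":1,"translation":[-0.0003,-0.01,-0.0027],"yaw":0},{"fingers":1,"translation":[-0.0003,-0.01,-0.0027],"yaw":0},{"fingers":1,"translation":[-0.0003,-0.01,-0.0027],"yaw":0},{"fingers":1,"translation":[-0.0001,-0.003,-0.0008],"yaw":0},{"fingers":1,"translation":[-0.0001,-0.002,-0.0005],"yaw":0},{"fingers":1,"translation":[0,0,0],"yaw":0},{"fingers":1,"translation":[0,0,0],"yaw":0},{"fingers":1,"translation":[0,0,0],"yaw":0}]'
```

```text
time_s: 10.6
ee_pos: [620.9, -8.2, 118.3]
tcp_rot: [0.508, 0.492, -0.508, 0.492]
contact_force: [-1.0, -0.6, -0.3]
gripper_width: -0.0
```

```bash
python3 -m handwheel '[{"fingers":1,"translation":[0,-0.001,-0.0003],"yaw":0},{"fingers":1,"translation":[0,-0.001,-0.0003],"yaw":0},{"fingers":1,"translation":[0,-0.001,-0.0003],"yaw":0},{"fingers":1,"translation":[0,-0.001,-0.0003],"yaw":0},{"fingers":1,"translation":[0,-0.001,-0.0003],"yaw":0},{"fingers":1,"translation":[0,0,0],"yaw":0},{"fingers":1,"translation":[0,0,0],"yaw":0},{"fingers":1,"translation":[0,0,0],"yaw":0},{"fingers":1,"translation":[0,0,0],"yaw":0},{"fingers":1,"translation":[0,0,0],"yaw":0}]'
python3 - <<'E'
from h import *
im=snapshot("scene")[:,:,::-1];cv2.imwrite("pics/s6.png",cv2.resize(im[200:340,240:400],None,fx=4.2,fy=4.2,interpolation=cv2.INTER_CUBIC))
E
```

```text
time_s: 11.85
ee_pos: [621.2, -12.8, 117.0]
tcp_rot: [0.509, 0.491, -0.508, 0.491]
contact_force: [1.2, 7.8, 3.1]
gripper_width: 0.004
```

View pics/s6.png

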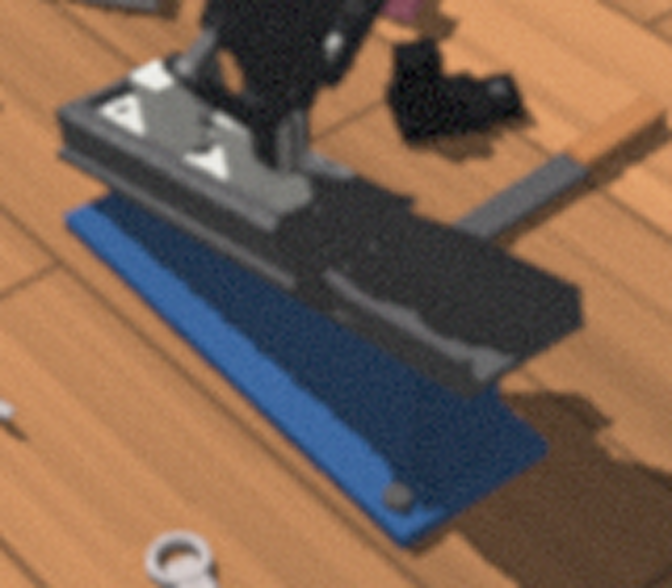

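```bash
python3 -m handwheel '[{"fingers":1,"translation":[0,0.006,0.04],"yaw":0},{"fingers":1,"translation":[0,0,0.06],"yaw":-10},{"fingers":-1,"translation":[-0.018,-0.025,0],"yaw":-10.7},{"fingers":-1,"translation":[-0.018,-0.025,0],"yaw":-10.7},{"fingers":-1,"translation":[-0.018,-0.025,0],"yaw":-10.7},{"fingers":-1,"translation":[-0.018,-0.025,0],"yaw":-10.7},{"fingers":-1,"translation":[-0.018,-0.025,0],"yaw":-10.7},{"fingers":-1,"translation":[-0.018,-0.025,0],"yaw":-10.7},{"fingers":-1,"translation":[-0.018,-0.025,0],"yaw":-10.7},{"fingers":-1,"translation":[-0.018,-0.025,0],"yaw":-10.7}]' 30
python3 -c "
from h import *
s,R,y=tool();print(s['ee_pos'],y,np.degrees(s['joints']))"
```

```text
time_s: 13.15
ee_pos: [476.2, -208.2, 216.7]
tcp_rot: [-0.705, 0.049, 0.705, 0.049]
contact_force: [0.5, -0.2, 0.3]
gripper_width: 1.004
[ 476.15615324 -208.1904733   216.71386221] -97.88678414473154 [-2.69537632e+01  1.81111048e+01  1.09370497e+02 -9.19843474e-03
  5.25164078e+01  7.09386184e+01]
```

```bash
python3 -m handwheel '[{"fingers":-1,"translation":[-0.007,-0.0117,0],"yaw":-10.7},{"fingers":-1,"translation":[-0.007,-0.0117,0],"yaw":-10.7},{"fingers":-1,"translation":[0,0,-0.02],"yaw":-10.7},{"fingers":-1,"translation":[0,0,-0.02],"yaw":-10.7},{"fingers":-1,"translation":[0,0,-0.02],"yaw":-10.7},{"fingers":-1,"translation":[0,0,-0.007],"yaw":-10.7},{"fingers":-1,"translation":[0,0,0],"yaw":-10.7},{"fingers":-1,"translation":[0,0,0],"yaw":0},{"fingers":-1,"translation":[0,0,0],"yaw":0},{"fingers":-1,"translation":[0,0,0],"yaw":0}]'
python3 - <<'E'
from h import *
s,R,y=tool(); print(s["ee_pos"],y,s["time_s"])
m=camera_model("wrist");im=snapshot("wrist");cv2.imwrite("pics/w7.png",im[:,:,::-1]); np.save("w7.npy",m,allow_pickle=True)
cv2.imwrite("pics/w7c.png",cv2.resize(im[180:320,250:390,::-1],None,fx=4,fy=4,interpolation=cv2.INTER_CUBIC))
im=snapshot("scene")[:,:,::-1];cv2.imwrite("pics/s7.png",cv2.resize(im[200:340,240:400],None,fx=4.2,fy=4.2,interpolation=cv2.INTER_CUBIC))
E
```

```text
time_s: 14.4
ee_pos: [462.9, -230.8, 149.8]
tcp_rot: [0.533, -0.465, -0.532, -0.465]
contact_force: [1.3, -0.1, 0.2]
gripper_width: 0.998
[ 462.94427339 -230.80494144  149.81903626] -172.28047231544517 14.4
```

View pics/w7.png

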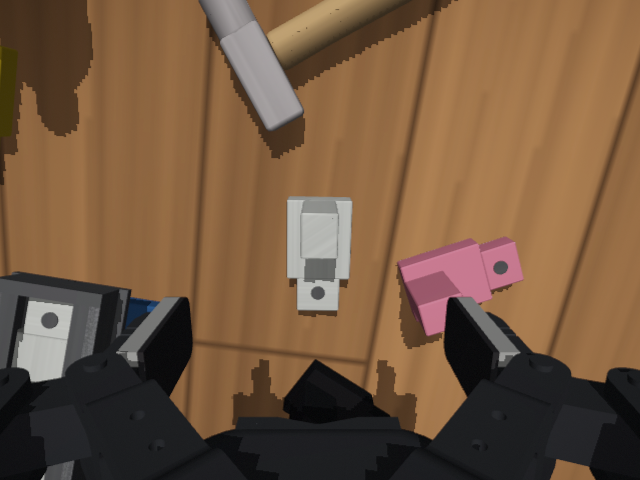

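View pics/w7c.png

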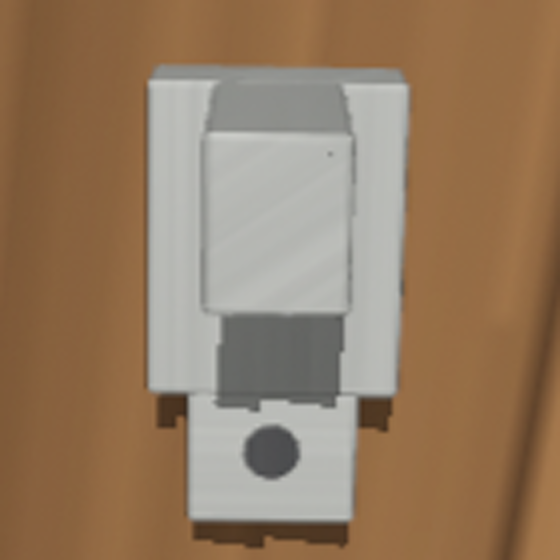

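View pics/s7.png

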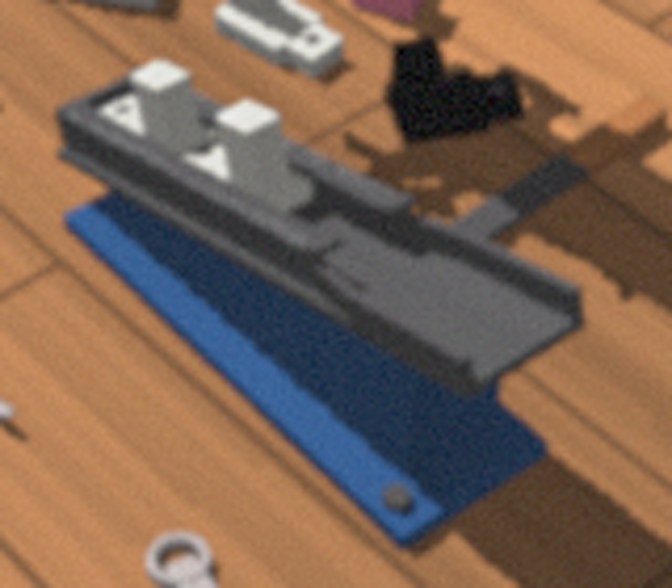

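Shoe A is seated behind shoe_in. Shoe B's lug top is at about (301–338, 213–258) px, upright and nearly square to the jaws. The pink part at (400,265) is close to the right finger, so I'll half-close the jaws before going down.

```bash
python3 - <<'E'
from h import *
m=np.load("w7.npy",allow_pickle=True).item()
P=lambda x,y:(250+x/4-.4,180+y/4-.4)
c=np.mean([ray(m,P(*p),56) for p in [(204,131),(352,134),(348,312),(204,312)]],0)
n=np.mean([ray(m,P(*p),16) for p in [(189,520),(353,520)]],0)
d=n-c;print(c,n,np.linalg.norm(d[:2]),np.degrees(np.arctan2(d[1],d[0])))
L=[]
for a,b in [((150,393),(150,80)),((395,393),(407,84))]:
    p,q=ray(m,P(*a),16),ray(m,P(*b),16);d=p-q;print(np.linalg.norm(d),np.degrees(np.arctan2(d[1],d[0])))
for px in [(400,265),(472,240),(425,335)]:
  for z in (16,56): print(px,z,ray(m,px,z)[:2]-c[:2])
E
```

```text
[ 461.29182987 -231.77101996   56.        ] [ 453.41350571 -166.48288271   16.        ] 65.76175831616858 96.8806176458093
55.45797428705747 96.60365222914164
54.78352490828279 96.6660527192554
(400, 265) 16 [-60.19318782  24.29256558]
(400, 265) 56 [-50.15969613  11.55617317]
(472, 240) 16 [-1.05581936e+02 -9.47677790e-03]
(472, 240) 56 [-88.99640385  -9.23777605]
(425, 335) 16 [-88.05354804  74.73326215]
(425, 335) 56 [-73.99830636  54.71556148]
```

```bash
python3 -m handwheel '[{"fingers":-0.1,"translation":[-0.0016,-0.001,-0.02],"yaw":-0.9},{"fingers":-0.1,"translation":[0,0,-0.02],"yaw":0},{"fingers":-0.1,"translation":[0,0,-0.03],"yaw":0},{"fingers":-0.1,"translation":[0,0,-0.032],"yaw":0},{"fingers":-0.1,"translation":[0,0,-0.022],"yaw":0},{"fingers":-0.1,"translation":[0,0,0],"yaw":0},{"fingers":1,"translation":[0,0,0],"yaw":0},{"fingers":1,"translation":[0,0,0],"yaw":0},{"fingers":1,"translation":[0,0,0],"yaw":0},{"fingers":1,"translation":[0,0,0],"yaw":0}]' 30
```

```text
time_s: 15.75
ee_pos: [462.0, -232.1, 26.7]
tcp_rot: [0.529, -0.47, -0.528, -0.47]
contact_force: [0.4, 0.8, 9.3]
gripper_width: 0.254
```

```bash
python3 -m handwheel '[{"fingers":1,"translation":[0,0,0.05],"yaw":0},{"fingers":1,"translation":[0,0,0.06],"yaw":0},{"fingers":1,"translation":[0.005,0.01,0.055],"yaw":10.7},{"fingers":1,"translation":[0.017,0.045,0.007],"yaw":10.7},{"fingers":1,"translation":[0.017,0.045,0.007],"yaw":10.7},{"fingers":1,"translation":[0.017,0.045,0.007],"yaw":10.7},{"fingers":1,"translation":[0.017,0.045,0.007],"yaw":10.7},{"fingers":1,"translation":[0.017,0.045,0.007],"yaw":10.7},{"fingers":1,"translation":[0.017,0.045,0.007],"yaw":10.7},{"fingers":1,"translation":[0.017,0.045,0.007],"yaw":10.7}]'
python3 -c "
from h import *
s,R,y=tool();print(s['ee_pos'],y)"
```

```text
time_s: 17.0
ee_pos: [585.5, 94.8, 240.4]
tcp_rot: [0.707, 0.016, -0.707, 0.016]
contact_force: [0.9, 0.2, -2.0]
gripper_width: 0.251
[585.48230197  94.84238815 240.38227687] -87.36788022375684
```

```bash
python3 -m handwheel '[{"fingers":1,"translation":[0.005,0.0065,0],"yaw":10.6},{"fingers":1,"translation":[0.005,0.0065,0],"yaw":10.7},{"fingers":1,"translation":[0.005,0.0065,0],"yaw":10.7},{"fingers":1,"translation":[0.005,0.0065,0],"yaw":10.7},{"fingers":1,"translation":[0.005,0.0065,0],"yaw":10.7},{"fingers":1,"translation":[0.005,0.0065,0],"yaw":10.7},{"fingers":1,"translation":[0.005,0.0065,0],"yaw":10.7},{"fingers":1,"translation":[0.005,0.0065,0],"yaw":10.6},{"fingers":1,"translation":[0,0,-0.02],"yaw":0},{"fingers":1,"translation":[0,0,-0.02],"yaw":0}]'
python3 - <<'E'
from h import *
s,R,y=tool(); print(s["ee_pos"],y,s["time_s"])
m=camera_model("wrist");im=snapshot("wrist");cv2.imwrite("pics/w8.png",im[:,:,::-1])
E
```

```text
time_s: 18.25
ee_pos: [625.2, 145.4, 199.7]
tcp_rot: [0.51, 0.49, -0.51, 0.49]
contact_force: [-0.2, -0.1, -2.1]
gripper_width: 0.254
[625.21299692 145.3768196  199.69069335] -2.3146608058539937 18.25
```

View pics/w8.png

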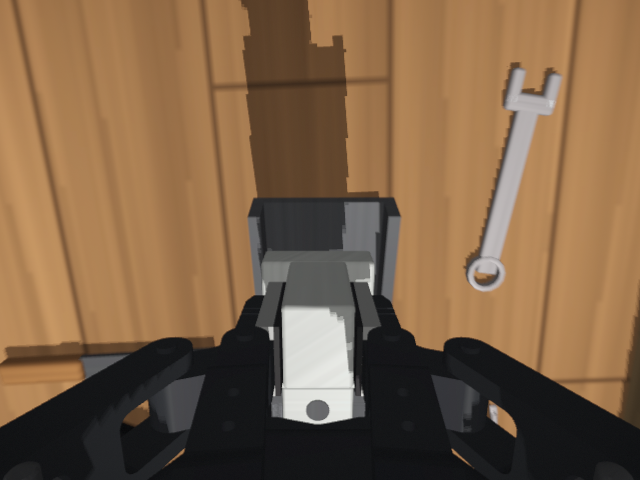

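Shoe B is held level, nose downhill and over the tray. I'll lower it and release.

```bash
python3 -m handwheel '[{"fingers":1,"translation":[0.0014,0.001,-0.02],"yaw":0.3},{"fingers":1,"translation":[0,0,-0.018],"yaw":0},{"fingers":1,"translation":[0,0,-0.004],"yaw":0},{"fingers":1,"translation":[0,0,-0.001],"yaw":0},{"fingers":-0.2,"translation":[0,0,0],"yaw":0},{"fingers":-0.2,"translation":[0,0,0],"yaw":0},{"fingers":-0.2,"translation":[0,0,0],"yaw":0},{"fingers":-0.2,"translation":[0,0,0.02],"yaw":0},{"fingers":-0.2,"translation":[0,0.005,0.04],"yaw":0},{"fingers":-0.2,"translation":[0,0.03,0.05],"yaw":0}]'
python3 - <<'E'
from h import *
s,R,y=tool(); print(s["ee_pos"],y,s["time_s"])
im=snapshot("scene")[:,:,::-1];cv2.imwrite("pics/s9.png",cv2.resize(im[200:340,240:400],None,fx=4.2,fy=4.2,interpolation=cv2.INTER_CUBIC))
E
```

```text
time_s: 19.55
ee_pos: [626.3, 180.2, 267.3]
tcp_rot: [-0.509, -0.491, 0.51, -0.49]
contact_force: [1.1, -0.6, 0.3]
gripper_width: 0.602
[626.27462496 180.24904894 267.3156981 ] -2.14379099605749 19.55
```

View pics/s9.png

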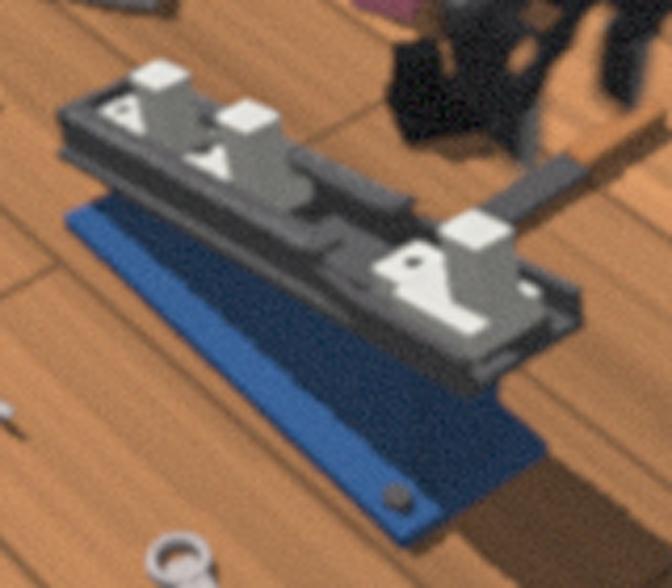

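```bash
python3 -m handwheel '[{"fingers":1,"translation":[0.0008,0.01,-0.03],"yaw":0},{"fingers":1,"translation":[0.0005,0,-0.035],"yaw":0},{"fingers":1,"translation":[0,-0.008,-0.032],"yaw":0},{"fingers":1,"translation":[-0.0006,-0.018,-0.0048],"yaw":0},{"fingers":1,"translation":[-0.0006,-0.018,-0.0048],"yaw":0},{"fingers":1,"translation":[-0.0006,-0.018,-0.0048],"yaw":0},{"fingers":1,"translation":[-0.0006,-0.018,-0.0048],"yaw":0},{"fingers":1,"translation":[-0.0006,-0.018,-0.0048],"yaw":0},{"fingers":1,"translation":[-0.0006,-0.018,-0.0048],"yaw":0},{"fingers":1,"translation":[-0.0002,-0.005,-0.0013],"yaw":0}]'
python3 - <<'E'
from h import *
s,R,y=tool(); print(s["ee_pos"],y,s["time_s"],s["contact_force"])
im=snapshot("scene")[:,:,::-1];cv2.imwrite("pics/s10.png",cv2.resize(im[200:340,240:400],None,fx=4.2,fy=4.2,interpolation=cv2.INTER_CUBIC))
E
```

```text
time_s: 20.85
ee_pos: [623.9, 68.8, 139.2]
tcp_rot: [-0.509, -0.491, 0.509, -0.491]
contact_force: [-0.3, 0.2, 1.1]
gripper_width: -0.0
[623.92570037  68.81759278 139.16233267] -2.102399913171745 20.85 [-0.28047797  0.22175248  1.12222215]
```

View pics/s10.png

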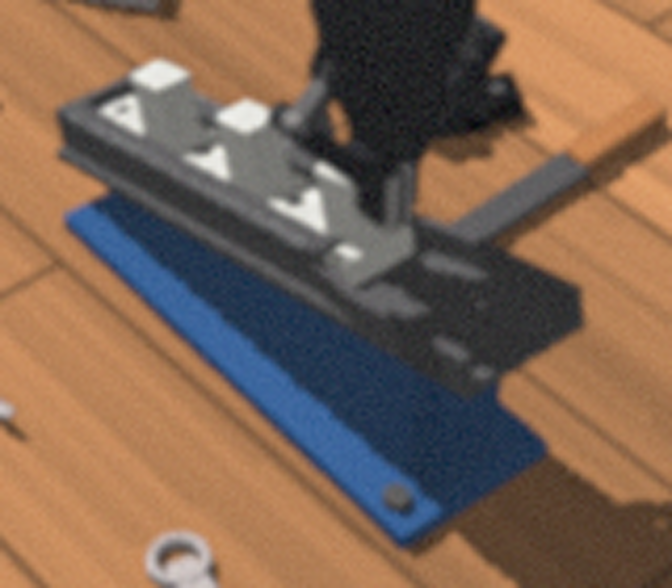

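Nearly closed. I'll finish in 1 mm steps and watch for the force to rise.

```bash
python3 -m handwheel '[{"fingers":1,"translation":[0,-0.001,-0.0003],"yaw":0},{"fingers":1,"translation":[0,-0.001,-0.0003],"yaw":0},{"fingers":1,"translation":[0,-0.001,-0.0003],"yaw":0},{"fingers":1,"translation":[0,-0.001,-0.0003],"yaw":0},{"fingers":1,"translation":[0,-0.001,-0.0003],"yaw":0},{"fingers":1,"translation":[0,-0.001,0],"yaw":0},{"fingers":1,"translation":[0,0,0],"yaw":0},{"fingers":1,"translation":[0,0,0],"yaw":0},{"fingers":1,"translation":[0,0,0],"yaw":0},{"fingers":1,"translation":[0,0,0],"yaw":0}]'
```

```text
time_s: 22.15
ee_pos: [624.2, 64.4, 138.2]
tcp_rot: [0.509, 0.491, -0.509, 0.491]
contact_force: [0.1, 4.7, 2.5]
gripper_width: 0.002
```

```bash
python3 -m handwheel '[{"fingers":1,"translation":[0,-0.001,0],"yaw":0},{"fingers":1,"translation":[0,-0.001,0],"yaw":0},{"fingers":1,"translation":[0,0,0],"yaw":0},{"fingers":1,"translation":[0,0,0],"yaw":0},{"fingers":1,"translation":[0,0,0],"yaw":0},{"fingers":1,"translation":[0,0,0],"yaw":0},{"fingers":1,"translation":[0,0,0],"yaw":0},{"fingers":1,"translation":[0,0,0],"yaw":0},{"fingers":1,"translation":[0,0,0],"yaw":0},{"fingers":1,"translation":[0,0,0],"yaw":0}]'
```

```text
time_s: 23.4
ee_pos: [624.9, 63.5, 138.8]
tcp_rot: [0.51, 0.491, -0.508, 0.491]
contact_force: [-0.5, 13.2, 8.1]
gripper_width: -0.002
```

The force rises to about 15 N while the tool stalls, so the row is closed. I'll retreat and look.

```bash
python3 -m handwheel '[{"fingers":1,"translation":[0,0.006,0.004],"yaw":0},{"fingers":1,"translation":[0,0.01,0.03],"yaw":0},{"fingers":1,"translation":[0,0.01,0.05],"yaw":0},{"fingers":1,"translation":[0,0.03,0.05],"yaw":0},{"fingers":1,"translation":[0,0.05,0.03],"yaw":0},{"fingers":1,"translation":[-0.02,0.05,0],"yaw":0},{"fingers":1,"translation":[-0.03,0.05,0],"yaw":0},{"fingers":1,"translation":[-0.03,0.05,0],"yaw":0},{"fingers":1,"translation":[0,0,0],"yaw":0},{"fingers":1,"translation":[0,0,0],"yaw":0}]'
python3 - <<'E'
from h import *
s,R,y=tool(); print(s["ee_pos"],y,s["time_s"],s["contact_force"])
S=snapshot("scene")[:,:,::-1];T=snapshot("top")[:,:,::-1];cv2.imwrite("pics/s11f.png",S);cv2.imwrite("pics/t11f.png",T)
cv2.imwrite("pics/s11.png",cv2.resize(S[200:330,240:400],None,fx=4.6,fy=4.6,interpolation=cv2.INTER_CUBIC))
cv2.imwrite("pics/t11.png",cv2.resize(T[185:250,245:415],(800,306),interpolation=cv2.INTER_CUBIC))
E
```

```text
time_s: 24.65
ee_pos: [544.2, 318.0, 302.0]
tcp_rot: [-0.508, -0.491, 0.509, -0.491]
contact_force: [0.0, 0.5, -0.4]
gripper_width: 0.001
[544.24755908 318.00801564 302.04554983] -1.9905573938209074 24.65 [ 0.03740435  0.52053797 -0.44745594]
```

View pics/s11.png

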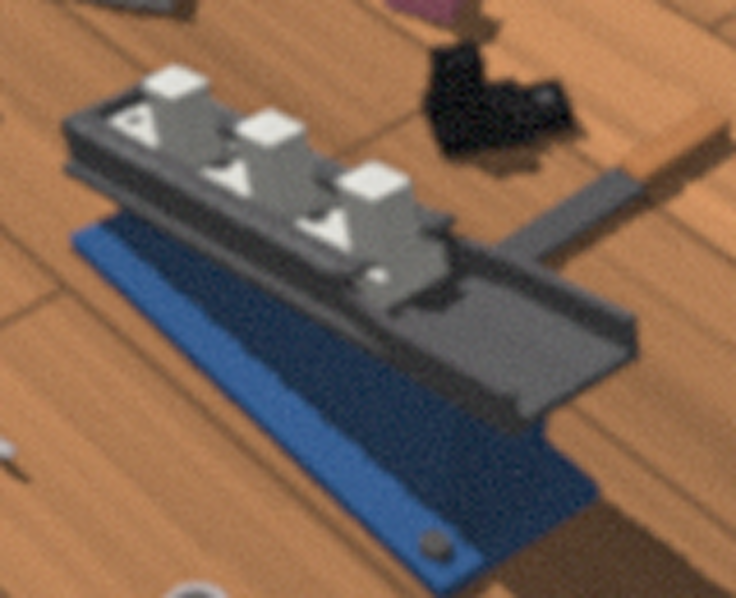

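View pics/t11.png

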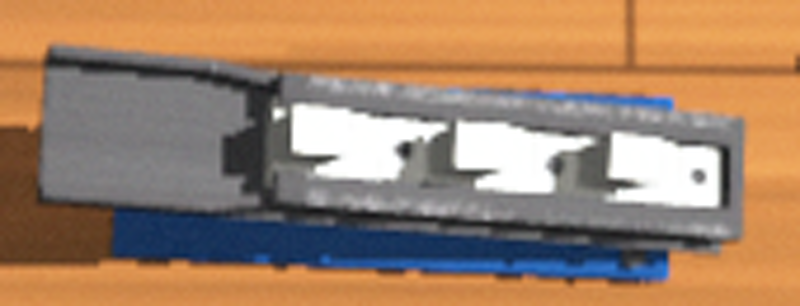

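View pics/t11f.png

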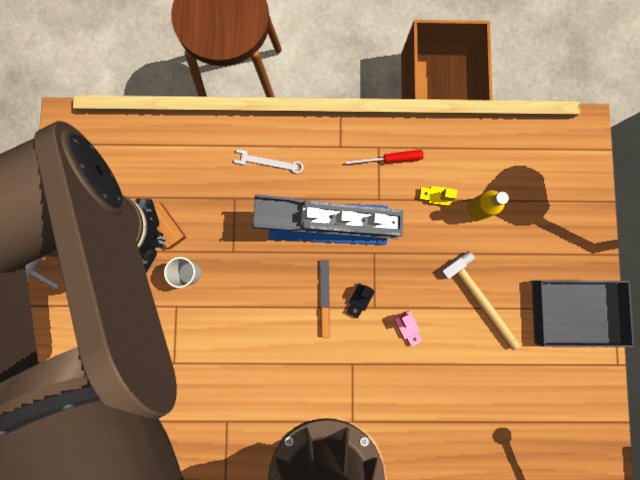

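All three lie nose to tail in the rail. The lug tops' tail edges are at crop x ≈ 608, 455 and 291. I'll check the spacing numerically.

```bash
python3 - <<'E'
from h import *
m=camera_model("top");k=800/170;c,sn=np.cos(np.radians(15)),np.sin(np.radians(15))
o=np.array([616.3,-167.4]);u=np.array([.0332,.9994]);v=np.array([u[1],-u[0]])
# tail end middle of each lug top (rail z=56, expected x 80,160,240)
for xe,p in [(80,(609,157)),(160,(455,146)),(240,(291,129))]:
    x=xe
    for _ in range(20):
        w=ray(m,(245+p[0]/k-.4,185+p[1]/k-.4),40+x*sn+56*c); x=((w[:2]-o)@u+56*sn)/c
    print(xe,round(x,1),"y",round((w[:2]-o)@v,1))
E
```

```text
80 80.5 y -1.0
160 159.8 y -2.0
240 240.7 y -0.6
```

The measured positions match x = 40, 120 and 200 within about 1 mm.

```bash
python3 -c "
from workcell import *
print(hand_in())"
```

```text
the job is handed in; nothing more can be done
None
```

Both loose shoes are in the rail, nose downhill and the right way up, in a closed row behind shoe_in. I handed the job in at about 25 s; no verdict is reported.

- **How it was done:** I gripped each shoe by its lug, laid it in the tray and released it. I then pushed it home under the lips with shut fingers against the back of the lug.
- **Row is closed:** on the last push the force rose to about 15 N while the tool stalled. In the top view, the tail edges of the three lug tops measured x = 80.5, 159.8 and 240.7 mm, against 80, 160 and 240 expected. They sat within about 2 mm of the channel's middle.
- **Height off the floor:** I did not measure this separately. The scene view shows both shoes' feet down under the lips.
- **At hand-in:** the gripper was clear of everything. The bystanders visible in the last top view look unmoved, though the arm partly hides the offcut there.
- **One thing off plan:** laying the first shoe pressed its tail on the tray with about 45 N, below the 120 N wrist limit. I eased off before releasing it.

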